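# Find the full sugar tin for the empty pot

### The arm

A 7-joint arm with a two-finger parallel gripper is mounted at the origin on the work surface. World frame = base frame: x ahead of the robot, y to its left, z up, the work surface at z = 0. Lengths are in m, angles in rad, forces in N, time in s.
With the tool pointing down it reaches from about 0.4 to 0.85 m from the base axis. Payload 4.5 kg.
Tool frame: the origin (TCP) lies midway between the tips of the shut fingers; the grasp point (between the pads) lies 19 mm behind it; z points along the fingers, y is the direction in which the jaws open and shut (so a half turn about z gives the same grasp; the last joint's range is limited). The gripper opens to 88 mm and grips with 3 to 60 N. Pads are 18 mm wide; open, the fingers measure 123 mm over their backs; the gripper's body (75 mm by 187 mm) begins 45 mm behind the grasp point.
Start: joints at [1.292, 0.689, -0.195, 1.565, 0.157, 0.902, -0.215], TCP at [0.192, -0.595, 0.239] pointing down, gripper open.
Joint ranges: [-3.01, 3.01], [-0.46, 2.08], [-1.47, 1.51], [0.13, 2.56], [-1, 4.14], [0.04, 2.09], [-2.66, 2.66]. Speed limits (rad/s): [2.57, 2.57, 3.14, 3.14, 3.14, 3.14, 3.14].

### API

Orientations are given as a unit quaternion [x, y, z, w].
In Python, from plant import r gives the robot as it stands. The module is installed in compiled form; this text tells all that it offers.
- The arm moves only by the tool carry_out, never from a script. Its argument "commands" is a list of rows, each a list of 6 numbers: the shift along the tool's x, y, z in m, then the turn, a rotation vector about the tool's x, y, z in degrees. In form: [[dx, dy, dz, wx, wy, wz], ...]. A call has 1 to 12 rows; each row is the pose to reach, as a shift and turn from the pose commanded when the call began, along the tool's axes at that moment; what a row does not reach only later rows make up. A row lasts 1/10 s, in which the tool goes at most 50 mm and 8.59 degrees, less where a joint would pass 70% of its speed; a pose out of reach is approached as far as the arm can. A call with a gripper value outside its range is refused whole. "fingers" is the closure in counts, from 0 (fully open) to 255 (shut), set as the call begins (left out, the last holds). The fingers move at their own pace and stop on an object; "grip_force" is the grip in N (left out, the last holds). Time passes only in rows, so rows that repeat a pose let the fingers close. It gives the time, the measured TCP pose, the force and the opening at its end, in the units of the state.
- r.get_state(): the state, without advancing time (a new reading comes with each control period).
- r.snapshot(name): name is "side" or "top" or "wrist"; returns a dict with "img" (400x640x3 uint8, blue, green, red), "intrinsics" (3x3 intrinsics, pixels), "k1" (the pictures are not rectified: a ray, as slopes to the right and down, at radius r is drawn at 1 + k1 r^2 times it, then the intrinsics apply), "extrinsics" (4x4, takes a point from camera to world coordinates); the wrist camera has in their place "tool_from_camera" (4x4, takes a point from camera to tool coordinates, whose origin is the TCP and whose axes are the flange's). Camera axes: x right, y down, z forward; pixel columns grow to the right and rows downward; lengths in m; the calibration is good to about 2 mm. A picture is of the moment at which its call begins: read the wrist's pose just before it. There is no depth.
- r.finish_job(): hands the job in, once; it reports no verdict.
Trained networks look in a picture, given as the dict that the camera call returned (one of the last four; its "shot" number tells which), for a name from the list of things; names that differ only in an ending like _2 or _b are one class to them, and where a whole thing is asked for, a point or a joint stands for the part that bears it (a point fixed in the world has none). Each returns a list of dicts, best first, with "p" (0 to 1); they miss things now and then, are a little off and sometimes report something else, mostly with a low value. They report only what shows in the picture. A call takes as long as a camera call. They do not tell look-alikes from the thing itself.
- r.spot_in(picture, label): "xyz" ([x, y, z] in m, in world coordinates, good to about 4 mm: the middle of the surface that is visible of it).
- r.spot_point(picture, label): "xyz" ([x, y, z] in m, in world coordinates, good to about 4 mm: a listed point, or the origin of a listed thing).
The state is a dict: "clock": time; "q": joint angles; "qd": joint speeds; "joint_torque": joint torques, N m; "tool_pos": TCP position; "eef_rot": TCP orientation; "contact_force": force on the tool from outside, world axes, zero at the start; "moment": the same for the moment, N m; "opening": opening from 0.0 (shut) to 1.0 (fully open).
Only numpy, scipy, OpenCV 4.12 (cv2) and the standard library are available. Lean on these libraries where they do the work, as an engineer would, in place of code of your own. Each camera call takes 0.05 s, during which the arm holds its last target.

### The job

Pick up the open sugar pot, tip it to about 45 degrees for a moment to see that it is empty, and set it back upright in the middle of its cork mat. Then heft the three closed tins on the baking sheet one after another, from the robot's left to its right (+y to -y): lift each a few centimetres straight up, feel its weight and set it back upright in its place (the last may stay in the hand if it is the heaviest). Finish while holding the heaviest tin upright and still over the middle of the pot, a few centimetres clear of the rim, ready to be opened and poured; never tip a tin and leave the other things on the counter alone.

Things in the scene. Friction and masses are not known exactly. Their poses are not given: they have to be found in the camera images.
- pot: open aluminium sugar pot, empty, a plain straight cylinder 62 mm in outer diameter, 85 mm tall, wall 3 mm, 0.16 kg, standing loose on the cork mat. Origin: centre of its underside, z up along the pot to its mouth
- mat: round cork mat 130 mm in diameter, 3 mm thick, fixed to the counter at the robot's right. Origin: centre of its underside, on the work surface
- pan: aluminium baking sheet fixed to the counter, 190 mm (its x) by 430 mm (its y), floor 4 mm thick, rim 20 mm high (24 mm with its rolled edge). The tins stand in a row along its y axis, 140 mm apart. Origin: centre of its underside, on the work surface; it is turned by up to 9 degrees
- tin_a: one of three identical closed steel sugar tins: upright cylinder 66 mm in diameter, 110 mm tall, lid fixed on. Origin: centre of its underside, z up along the tin. One tin is full and weighs 0.34 to 0.46 kg; the other two are nearly empty at 0.09 to 0.20 kg. Nothing outside shows which is which, and the letters do not tell the order in the row
- tin_b: one of three identical closed steel sugar tins: upright cylinder 66 mm in diameter, 110 mm tall, lid fixed on. Origin: centre of its underside, z up along the tin. One tin is full and weighs 0.34 to 0.46 kg; the other two are nearly empty at 0.09 to 0.20 kg. Nothing outside shows which is which, and the letters do not tell the order in the row
- tin_c: one of three identical closed steel sugar tins: upright cylinder 66 mm in diameter, 110 mm tall, lid fixed on. Origin: centre of its underside, z up along the tin. One tin is full and weighs 0.34 to 0.46 kg; the other two are nearly empty at 0.09 to 0.20 kg. Nothing outside shows which is which, and the letters do not tell the order in the row
- place_left (a point): point on the baking sheet's floor, 4 mm above the work surface: the leftmost (+y) place of the row, within 10 mm of the start of the tin there
- place_middle (a point): point on the baking sheet's floor, 4 mm above the work surface: the middle place of the row, within 10 mm of the start of the tin there
- place_right (a point): point on the baking sheet's floor, 4 mm above the work surface: the rightmost (-y) place of the row, within 10 mm of the start of the tin there
- shaker_lid: bystander: loose domed aluminium lid 66 mm in diameter, 31 mm high. Origin: centre of its underside
- muffin: bystander: loose muffin in a paper case, 74 mm wide, 66 mm high. Origin: centre of its underside
- jar: bystander: loose closed glass jar 76 mm in diameter, 110 mm high. Origin: centre of its underside
Mind the look-alikes: they are no part of the job. Leave any pink look-alike of the tin_a alone. What is shaped like the tin_b but purple is not meant.

How it is judged:
On the way, in this order (a step that is already met when the one before it is completed fails the run):
1. the pot is held off its mat, tipped to 45 degrees give or take 10 (angle between pot's own z axis and vertical between 0.61 and 0.96 rad and height (world z) of pot above 0.03 m and contact force between the fingers and pot above 0.5 N), for 0.3 s.
2. the pot stands upright in the middle of its mat again, let go (horizontal distance between pot and mat below 0.036 m and angle between pot's own z axis and vertical below 0.08 rad and height (world z) of pot below 0.008 m and contact force between the fingers and pot below 0.1 N), for 0.2 s.
3. the tin at the left place is lifted 25 mm or more off the sheet, above its place, the other two standing on the sheet (((height (world z) of tin_a above 0.029 m and horizontal distance between tin_a and place_left below 0.065 m and contact force between the fingers and tin_a above 0.5 N and height (world z) of each of tin_b, tin_c below 0.02 m) or (height (world z) of tin_b above 0.029 m and horizontal distance between tin_b and place_left below 0.065 m and contact force between the fingers and tin_b above 0.5 N and height (world z) of each of tin_a, tin_c below 0.02 m) or (height (world z) of tin_c above 0.029 m and horizontal distance between tin_c and place_left below 0.065 m and contact force between the fingers and tin_c above 0.5 N and height (world z) of each of tin_a, tin_b below 0.02 m))), for 0.2 s.
4. the tin at the middle place is lifted 25 mm or more off the sheet, above its place, the other two standing on the sheet (((height (world z) of tin_a above 0.029 m and horizontal distance between tin_a and place_middle below 0.065 m and contact force between the fingers and tin_a above 0.5 N and height (world z) of each of tin_b, tin_c below 0.02 m) or (height (world z) of tin_b above 0.029 m and horizontal distance between tin_b and place_middle below 0.065 m and contact force between the fingers and tin_b above 0.5 N and height (world z) of each of tin_a, tin_c below 0.02 m) or (height (world z) of tin_c above 0.029 m and horizontal distance between tin_c and place_middle below 0.065 m and contact force between the fingers and tin_c above 0.5 N and height (world z) of each of tin_a, tin_b below 0.02 m))), for 0.2 s.
5. the tin at the right place is lifted 25 mm or more off the sheet, above its place, the other two standing on the sheet (((height (world z) of tin_a above 0.029 m and horizontal distance between tin_a and place_right below 0.065 m and contact force between the fingers and tin_a above 0.5 N and height (world z) of each of tin_b, tin_c below 0.02 m) or (height (world z) of tin_b above 0.029 m and horizontal distance between tin_b and place_right below 0.065 m and contact force between the fingers and tin_b above 0.5 N and height (world z) of each of tin_a, tin_c below 0.02 m) or (height (world z) of tin_c above 0.029 m and horizontal distance between tin_c and place_right below 0.065 m and contact force between the fingers and tin_c above 0.5 N and height (world z) of each of tin_a, tin_b below 0.02 m))), for 0.2 s.
At the end, for the whole second after the job is handed in: Fingers alone hold the heaviest tin still, upright within 10 degrees, within 40 mm of the pot's axis, 20 to 135 mm above its rim; the pot stands upright, let go, within 36 mm of the mat's centre; the other tins stand upright at rest on the sheet, each within 50 mm of a place of the row (all of step 2 and ((horizontal distance between tin_a and pot below 0.04 m and z of tin_a in the frame of pot between 0.105 and 0.22 m and angle between tin_a's own z axis and vertical below 0.17 rad and linear speed of each of tin_a, tin_b, tin_c below 0.03 m/s and contact force between the fingers and tin_a above 1 N and contact force between tin_a and pot below 0.05 N and (horizontal distance between tin_b and place_left below 0.05 m or horizontal distance between tin_b and place_middle below 0.05 m or horizontal distance between tin_b and place_right below 0.05 m) and height (world z) of each of tin_b, tin_c below 0.012 m and angle between each of tin_b, tin_c's own z axis and vertical below 0.08 rad and contact force between tin_b and pan between 0.5 and 2.6 N and contact force between each of tin_b, tin_c and the fingers below 0.1 N and (horizontal distance between tin_c and place_left below 0.05 m or horizontal distance between tin_c and place_middle below 0.05 m or horizontal distance between tin_c and place_right below 0.05 m) and contact force between tin_c and pan between 0.5 and 2.6 N) or (horizontal distance between tin_b and pot below 0.04 m and z of tin_b in the frame of pot between 0.105 and 0.22 m and angle between tin_b's own z axis and vertical below 0.17 rad and linear speed of each of tin_b, tin_a, tin_c below 0.03 m/s and contact force between the fingers and tin_b above 1 N and contact force between tin_b and pot below 0.05 N and (horizontal distance between tin_a and place_left below 0.05 m or horizontal distance between tin_a and place_middle below 0.05 m or horizontal distance between tin_a and place_right below 0.05 m) and height (world z) of each of tin_a, tin_c below 0.012 m and angle between each of tin_a, tin_c's own z axis and vertical below 0.08 rad and contact force between tin_a and pan between 0.5 and 2.6 N and contact force between each of tin_a, tin_c and the fingers below 0.1 N and (horizontal distance between tin_c and place_left below 0.05 m or horizontal distance between tin_c and place_middle below 0.05 m or horizontal distance between tin_c and place_right below 0.05 m) and contact force between tin_c and pan between 0.5 and 2.6 N) or (horizontal distance between tin_c and pot below 0.04 m and z of tin_c in the frame of pot between 0.105 and 0.22 m and angle between tin_c's own z axis and vertical below 0.17 rad and linear speed of each of tin_c, tin_a, tin_b below 0.03 m/s and contact force between the fingers and tin_c above 1 N and contact force between tin_c and pot below 0.05 N and (horizontal distance between tin_a and place_left below 0.05 m or horizontal distance between tin_a and place_middle below 0.05 m or horizontal distance between tin_a and place_right below 0.05 m) and height (world z) of each of tin_a, tin_b below 0.012 m and angle between each of tin_a, tin_b's own z axis and vertical below 0.08 rad and contact force between tin_a and pan between 0.5 and 2.6 N and contact force between each of tin_a, tin_b and the fingers below 0.1 N and (horizontal distance between tin_b and place_left below 0.05 m or horizontal distance between tin_b and place_middle below 0.05 m or horizontal distance between tin_b and place_right below 0.05 m) and contact force between tin_b and pan between 0.5 and 2.6 N))); the arm keeps its last pose, push and grip.
It fails at once if a tin is tipped by more than 30 degrees (angle between any of tin_a, tin_b, tin_c's own z axis and vertical above 0.52 rad).
It fails at once if a bystander is moved by more than 30 mm (distance of any of shaker_lid, muffin, jar from where it was at the start of the episode above 0.03 m).
It also fails if it takes over 72 s, if anything falls off the work surface, if the arm or the gripper's body presses on something with over 40 N, if the wrist force passes 120 N, or if a joint passes its speed limit or range.

## Working session

There is one attempt and no reset: what is moved stays moved. The work goes in short steps, Python scripts to look and compute and a tool call to move; the robot and the scene stay as the last step left them, time stands still between calls to the robot, and variables do not carry over. Pictures are saved under pics/ and viewed, and the job is handed in when it is done.

Besides the shell and the picture viewer there is one more tool, called after "Request:" as a command line: name --pt "numbers of a row" for each row, then --argument value for the rest. carry_out: Moves the arm, as the interface text tells. Its arguments: {"type":"object","properties":{"commands":{"type":"array","items":{"type":"array","items":{"type":"number"}}},"fingers":{"type":"number"},"grip_force":{"type":"number"}},"required":["commands"]}

```bash
mkdir -p pics
cat > h.py <<'E'
import numpy as np, cv2
from scipy.spatial.transform import Rotation as R
from plant import r
def st():
    s=r.get_state(); print('t',round(s['clock'],2),'pos',np.round(s['tool_pos'],4),'q',np.round(s['eef_rot'],4),'F',np.round(s['contact_force'],2),'M',np.round(s['moment'],2),'open',round(s['opening'],3)); return s
E
python3 - <<'E'
from h import *
s=st(); print(R.from_quat(s['eef_rot']).as_matrix().round(3), s['q'])
for n in ['side','top']:
    p=r.snapshot(n); cv2.imwrite(f'pics/{n}0.png',p['img']); print(n,p.keys()); print(p['intrinsics'],p['k1'],np.round(p['extrinsics'],3))
    for l in ['pot','mat','pan','tin_a','place_left','place_middle','place_right','shaker_lid','muffin','jar']:
        for f in ('spot_point','spot_in') :
            if f=='spot_in' and l not in('pot','tin_a'): continue
            print(l,f,[(np.round(d['xyz'],3).tolist(),round(d['p'],2)) for d in getattr(r,f)(p,l)])
print(r.get_state()['clock'])
E
```

```text
t 0.0 pos [ 0.1921 -0.5941  0.2379] q [ 9.878e-01  1.558e-01 -2.000e-04 -9.000e-04] F [-0.74  0.21  0.22] M [ 0.02 -0.03 -0.01] open 0.999
[[ 0.951  0.308 -0.001]
 [ 0.308 -0.951  0.002]
 [-0.    -0.002 -1.   ]] [ 1.29182671  0.68997317 -0.19453179  1.56635468  0.15727954  0.9025185
 -0.21511372]
side dict_keys(['img', 'intrinsics', 'k1', 'extrinsics', 'shot'])
[[469.54617256   0.         318.10517147]
 [  0.         469.54617256 202.71054385]
 [  0.           0.           1.        ]] -0.004544890131269492 [[ 0.992 -0.09   0.084  0.497]
 [-0.122 -0.615  0.779 -0.809]
 [-0.018 -0.783 -0.621  0.663]
 [ 0.     0.     0.     1.   ]]
pot spot_point [([0.48, -0.277, 0.004], 0.8), ([0.472, -0.274, 0.0], 0.6)]
pot spot_in [([0.483, -0.296, 0.06], 0.63)]
mat spot_point [([0.472, -0.274, 0.002], 0.58)]
pan spot_point [([0.55, 0.129, 0.0], 0.8)]
tin_a spot_point [([0.544, -0.018, 0.005], 0.93), ([0.38, 0.218, -0.001], 0.89), ([0.471, -0.274, -0.001], 0.73), ([0.607, -0.181, 0.001], 0.69), ([0.549, 0.262, 0.002], 0.61), ([0.548, 0.132, 0.004], 0.6), ([0.372, -0.084, 0.001], 0.45)]
tin_a spot_in
[... 1035 characters left out ...]
nt [([0.548, 0.128, 0.004], 0.73)]
tin_a spot_point [([0.548, -0.014, 0.005], 0.92), ([0.383, 0.223, -0.003], 0.92), ([0.546, 0.133, 0.003], 0.83), ([0.545, 0.263, 0.002], 0.68), ([0.611, -0.183, 0.005], 0.57)]
tin_a spot_in [([0.54, 0.245, 0.112], 0.91), ([0.604, -0.177, 0.114], 0.89), ([0.542, 0.123, 0.111], 0.83), ([0.541, -0.016, 0.111], 0.82), ([0.379, 0.208, 0.11], 0.61)]
place_left spot_point [([0.552, 0.268, 0.005], 0.58), ([0.547, 0.127, 0.0], 0.56)]
place_middle spot_point [([0.551, 0.127, -0.001], 0.74)]
place_right spot_point [([0.546, -0.014, 0.003], 0.56)]
shaker_lid spot_point [([0.369, -0.084, -0.0], 0.55)]
muffin spot_point []
jar spot_point [([0.77, -0.197, 0.0], 0.79)]
1.3
```

View pics/side0.png

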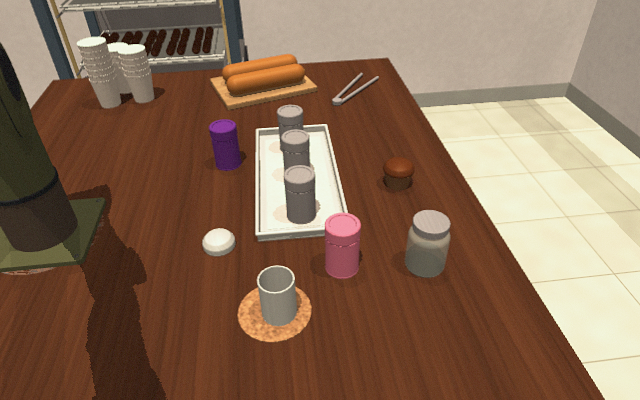

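View pics/top0.png

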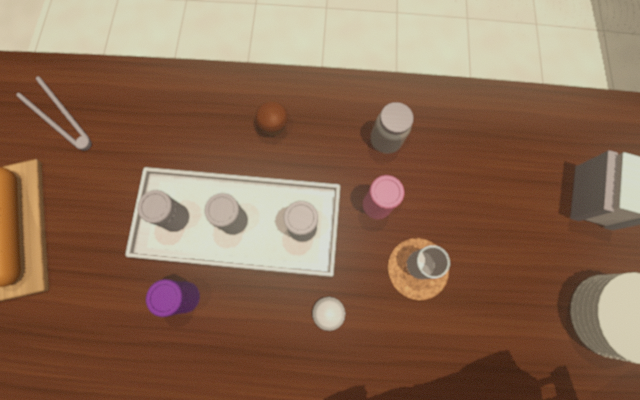

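```bash
cat >> h.py <<'E'
def proj(p,X,T=None):
    T=np.array(p['extrinsics']) if T is None else T
    X=np.atleast_2d(X); c=(np.linalg.inv(T)@np.c_[X,np.ones(len(X))].T).T[:,:3]
    s=c[:,:2]/c[:,2:]; r2=(s**2).sum(1,keepdims=True); s=s*(1+p['k1']*r2)
    K=np.array(p['intrinsics']); return s*[K[0,0],K[1,1]]+[K[0,2],K[1,2]]
def circ(c,rad,z,n=60):
    a=np.linspace(0,2*np.pi,n); return np.c_[c[0]+rad*np.cos(a),c[1]+rad*np.sin(a),np.full(n,z)]
def draw(im,uv,col=(0,255,0),s=1): cv2.polylines(im,[np.round(uv*s*16).astype(int).reshape(-1,1,2)],False,col,1,cv2.LINE_AA,4)
def go(pos,Rt=None,q=None):
    s=r.get_state(); R0=R.from_quat(s['eef_rot']); d=R0.inv().apply(np.array(pos)-s['tool_pos'])
    w=np.zeros(3) if Rt is None else (R0.inv()*Rt).as_rotvec(degrees=True)
    print('CMD',np.round(d,4).tolist(),np.round(w,2).tolist())
def down(ydir): # tool down, jaw along ydir (xy)
    y=np.array([*ydir,0.]);y/=np.linalg.norm(y); z=np.array([0,0,-1.]); x=np.cross(y,z); return R.from_matrix(np.c_[x,y,z])
E
cat > ov.py <<'E'
from h import *
tins=[(0.547,0.263),(0.547,0.130),(0.545,-0.016)]; pot=(0.479,-0.278); mat=(0.4725,-0.2735)
for n in ['side','top']:
    p=r.snapshot(n); im=p['img'].copy()
    def crop(x0,y0,w,h,name):
        s=4
        c=cv2.resize(im[y0:y0+h,x0:x0+w],None,fx=s,fy=s,interpolation=cv2.INTER_CUBIC)
        o=np.array([x0,y0])-.0
        for t in tins:
            draw(c,proj(p,circ(t,.033,.114))-o,(0,255,0),s);draw(c,proj(p,circ(t,.033,.004))-o,(255,0,0),s)
        draw(c,proj(p,circ(pot,.031,.088))-o,(0,255,0),s);draw(c,proj(p,circ(pot,.031,.003))-o,(255,0,0),s)
        draw(c,proj(p,circ(mat,.065,.003))-o,(0,0,255),s)
        cv2.imwrite('pics/'+name,c)
    if n=='side':
        crop(240,95,110,145,'ov_s1.png'); crop(215,240,120,110,'ov_s2.png')
    else:
        crop(125,165,200,100,'ov_t1.png'); crop(370,230,100,80,'ov_t2.png')
E
python3 ov.py
```

```text
(no output)
```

View pics/ov_s1.png

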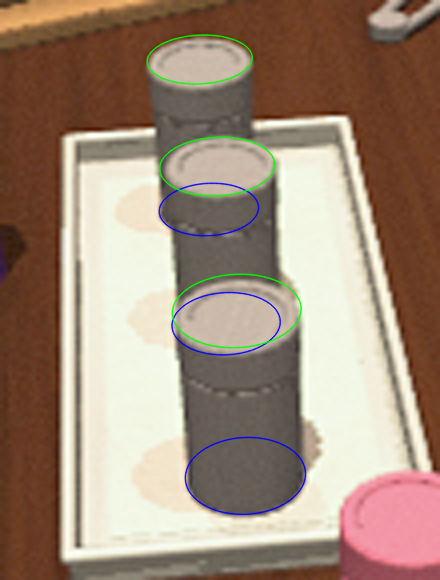

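View pics/ov_s2.png

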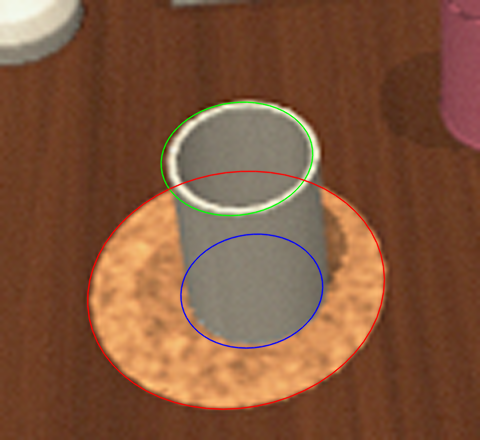

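View pics/ov_t1.png

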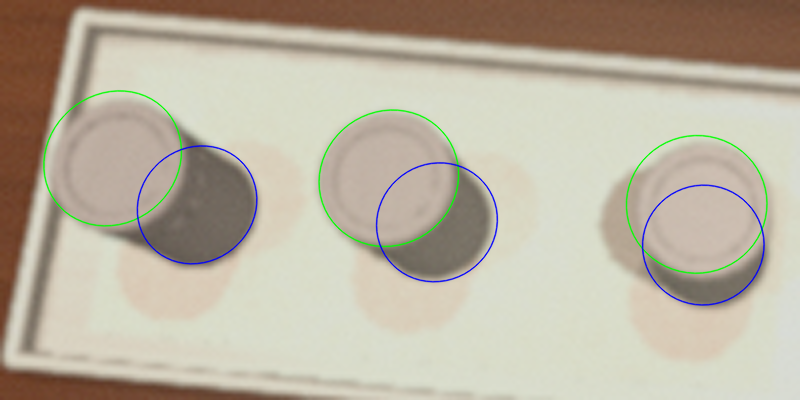

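View pics/ov_t2.png

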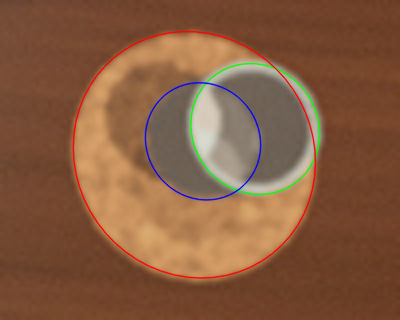

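Both views agree with the model circles to about 2 mm (tin tops near z=0.114, pot rim near 0.088). Moving over the pot.

```bash
python3 -c "
from h import *
st(); go([.480,-.278,.19])"
```

```text
t 1.4 pos [ 0.1923 -0.5947  0.2388] q [ 9.878e-01  1.558e-01 -0.000e+00  1.000e-04] F [ 0.29 -0.13  0.15] M [-0.04  0.01 -0.02] open 1.001
CMD [0.3712, -0.2128, 0.0487] [0.0, 0.0, 0.0]
```

Request:
carry_out --pt "0.04 -0.023 0.005 0 0 0" --pt "0.08 -0.046 0.01 0 0 0" --pt "0.12 -0.069 0.016 0 0 0" --pt "0.16 -0.092 0.021 0 0 0" --pt "0.2 -0.115 0.026 0 0 0" --pt "0.24 -0.138 0.03 0 0 0" --pt "0.28 -0.161 0.036 0 0 0" --pt "0.32 -0.184 0.042 0 0 0" --pt "0.35 -0.2 0.046 0 0 0" --pt "0.3712 -0.2128 0.0487 0 0 0" --pt "0.3712 -0.2128 0.0487 0 0 0" --fingers 0 --grip_force 25

```text
clock: 2.5
tool_pos: [0.4833, -0.2736, 0.1898]
eef_rot: [0.987, 0.16, 0.001, -0.001]
contact_force: [0.1, 0.3, 0.2]
opening: 1.0
```

```bash
cat > wr.py <<'E'
from h import *
import sys
s=st(); p=r.snapshot('wrist'); T=np.eye(4);T[:3,:3]=R.from_quat(s['eef_rot']).as_matrix();T[:3,3]=s['tool_pos']; T=T@np.array(p['tool_from_camera'])
im=p['img'].copy()
for a in sys.argv[2:]:
    x,y,rad,z=map(float,a.split(',')); 
    draw(im,proj(p,circ((x,y),rad,z),T))
cv2.imwrite('pics/'+sys.argv[1],im); print(np.round(T[:3],3))
E
python3 wr.py w1.png .480,-.278,.031,.088 .4725,-.2735,.065,.003; python3 -c "
from h import *
go([.480,-.278,.036])"
```

```text
t 2.5 pos [ 0.4833 -0.2736  0.1898] q [ 0.9872  0.1595  0.0013 -0.0011] F [0.09 0.28 0.17] M [-0.1   0.01  0.01] open 1.0
[[ 0.314 -0.904 -0.29   0.558]
 [-0.95  -0.3   -0.093 -0.249]
 [-0.003  0.304 -0.953  0.337]]
CMD [-0.0018, 0.0013, 0.1539] [0.0, 0.0, 0.0]
```

View pics/w1.png

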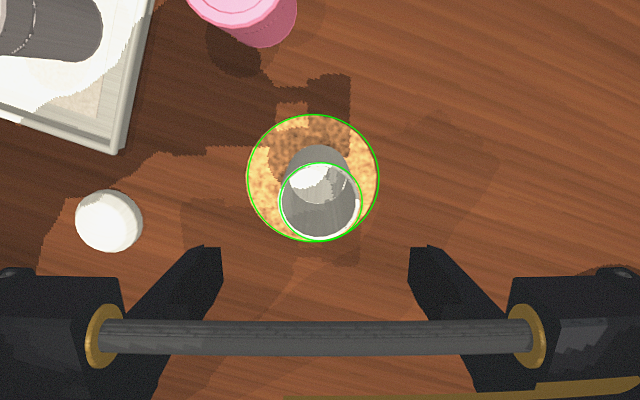

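The wrist view matches the model circles (pot mouth at px 320,203, mat at 313,178). Descending.

Request:
carry_out --pt "0 0 0.02 0 0 0" --pt "0 0 0.045 0 0 0" --pt "0 0 0.07 0 0 0" --pt "0 0 0.095 0 0 0" --pt "0 0 0.12 0 0 0" --pt "0 0 0.14 0 0 0" --pt "0 0 0.154 0 0 0" --pt "0 0 0.154 0 0 0" --pt "0 0 0.154 0 0 0"

```text
clock: 3.45
tool_pos: [0.4798, -0.2789, 0.0365]
eef_rot: [0.988, 0.155, 0.0, 0.0]
contact_force: [0.8, 0.4, -0.6]
opening: 1.001
```

Request:
carry_out --pt "0 0 0 0 0 0" --pt "0 0 0 0 0 0" --pt "0 0 0 0 0 0" --pt "0 0 0 0 0 0" --pt "0 0 0 0 0 0" --pt "0 0 0 0 0 0" --pt "0 0 0 0 0 0" --pt "0 0 0 0 0 0" --fingers 255 --grip_force 25

```text
clock: 4.25
tool_pos: [0.4803, -0.2779, 0.0366]
eef_rot: [0.988, 0.156, 0.0, 0.0]
contact_force: [-0.4, 0.3, 5.9]
opening: 0.705
```

Request:
carry_out --pt "0 0 -0.01 0 0 0" --pt "0 0 -0.03 0 0 0" --pt "0 0 -0.06 0 0 0" --pt "0 0 -0.09 0 0 0" --pt "0 0 -0.12 0 0 0" --pt "0 0 -0.145 0 0 0" --pt "0 0 -0.16 0 0 0" --pt "0 0 -0.16 0 0 0" --pt "0 0 -0.16 0 0 0" --pt "0 0 -0.16 0 0 0"

```text
clock: 5.25
tool_pos: [0.4792, -0.2776, 0.195]
eef_rot: [0.988, 0.156, -0.001, -0.001]
contact_force: [-0.7, 0.2, -1.8]
opening: 0.709
```

Request:
carry_out --pt "0 0 0 0 4 0" --pt "0 0 0 0 9 0" --pt "0 0 0 0 14 0" --pt "0 0 0 0 19 0" --pt "0 0 0 0 24 0" --pt "0 0 0 0 29 0" --pt "0 0 0 0 34 0" --pt "0 0 0 0 39 0" --pt "0 0 0 0 43 0" --pt "0 0 0 0 45 0" --pt "0 0 0 0 45 0" --pt "0 0 0 0 45 0"

```text
clock: 6.45
tool_pos: [0.4581, -0.2521, 0.1832]
eef_rot: [0.927, 0.172, 0.317, -0.106]
contact_force: [0.6, -0.0, -1.8]
opening: 0.706
```

```bash
python3 -c "
from h import *
s=st(); p=r.snapshot('side'); cv2.imwrite('pics/tip.png',p['img'])
print(R.from_quat(s['eef_rot']).as_matrix()[:,2])"
```

```text
t 6.45 pos [ 0.4581 -0.2521  0.1832] q [ 0.9267  0.1716  0.3173 -0.1058] F [ 0.64 -0.03 -1.79] M [-0.38  0.74 -0.  ] open 0.706
[ 0.55173567  0.30495449 -0.77626703]
```

View pics/tip.png

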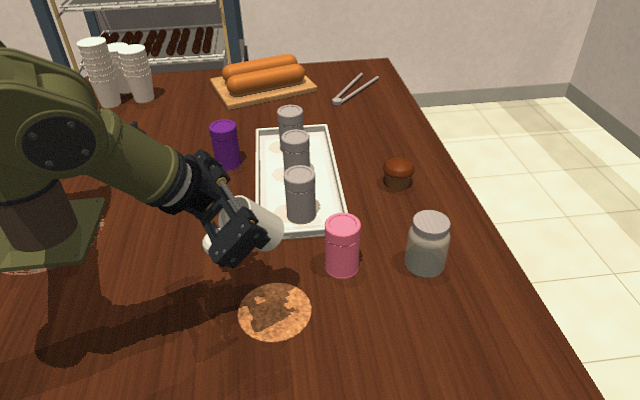

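The tool tilts 39° and has shifted; the pot shows at px (245,225). Holding and looking closer.

Request:
carry_out --pt "0 0 0 0 0 0" --pt "0 0 0 0 0 0" --pt "0 0 0 0 0 0" --pt "0 0 0 0 0 0"

```text
clock: 6.9
tool_pos: [0.46, -0.2528, 0.1854]
eef_rot: [0.926, 0.172, 0.318, -0.104]
contact_force: [-0.9, -0.3, -1.6]
opening: 0.705
```

```bash
python3 wr.py w2.png
python3 - <<'E'
from h import *
s=r.get_state(); print(R.from_quat(s['eef_rot']).as_matrix().round(3),s['q'].round(3) if hasattr(s['q'],'round') else s['q'])
Rm=R.from_quat(s['eef_rot'])
g=np.array(s['tool_pos'])-Rm.apply([0,0,.019])
p=r.snapshot('side'); x0,y0,w,h=190,180,120,110;S=5
c=cv2.resize(p['img'][y0:y0+h,x0:x0+w],None,fx=S,fy=S,interpolation=cv2.INTER_CUBIC)
a=np.linspace(0,2*np.pi,50)
for L,col in ((-.0325,(0,255,0)),(.0525,(255,0,0))):  # along tool z from grasp: mouth, base
    P=g+Rm.apply(np.c_[.031*np.cos(a),.031*np.sin(a),np.full(50,L)])
    draw(c,proj(p,P)-[x0,y0],col,S)
cv2.imwrite('pics/tip2.png',c)
p=r.snapshot('top'); c=p['img'].copy()
for L,col in ((-.0325,(0,255,0)),(.0525,(255,0,0))):
    P=g+Rm.apply(np.c_[.031*np.cos(a),.031*np.sin(a),np.full(50,L)])
    draw(c,proj(p,P),col)
cv2.imwrite('pics/tip3.png',c)
E
```

```text
t 6.9 pos [ 0.46   -0.2528  0.1854] q [ 0.9264  0.1722  0.3184 -0.1039] F [-0.86 -0.3  -1.64] M [-0.4   0.74  0.04] open 0.705
[[ 0.384 -0.873  0.301  0.437]
 [-0.919 -0.332  0.211 -0.277]
 [-0.084 -0.357 -0.93   0.349]]
[[ 0.738  0.385  0.554]
 [ 0.253 -0.919  0.302]
 [ 0.626 -0.083 -0.776]] [ 1.411  0.936 -1.079  2.169  1.054  0.185 -1.526]
```

View pics/tip2.png

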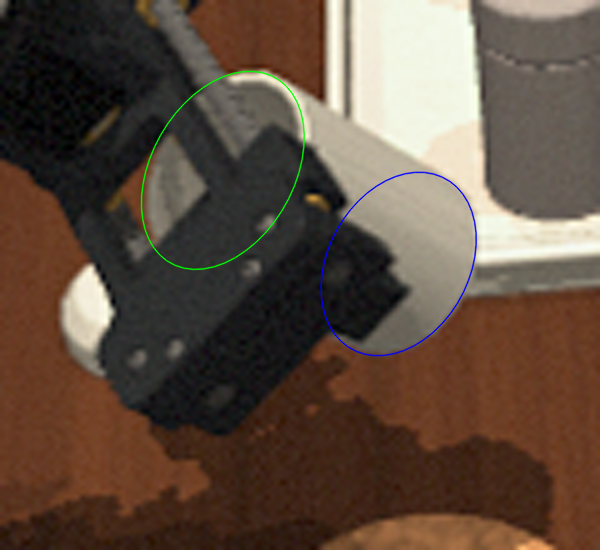

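View pics/w2.png

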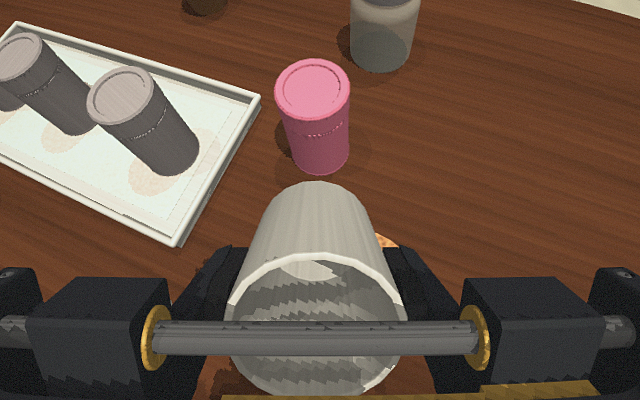

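Pot stays rigid in the grip at about 39° tilt (0.68 rad), in range and held well over 0.3 s. Returning upright above the mat.

```bash
python3 -c "
from h import *
go([.4735,-.2735,.195],down([.308,-.951]))"
```

```text
CMD [0.0108, 0.0235, -0.0062] [-6.19, -38.66, 3.0]
```

Request:
carry_out --pt "0.001 0.002 0 -0.6 -4 0.3" --pt "0.002 0.005 -0.001 -1.3 -8 0.6" --pt "0.004 0.008 -0.002 -2 -13 1" --pt "0.005 0.011 -0.003 -2.9 -18 1.4" --pt "0.006 0.014 -0.004 -3.7 -23 1.8" --pt "0.008 0.017 -0.0045 -4.5 -28 2.2" --pt "0.009 0.02 -0.005 -5.3 -33 2.6" --pt "0.01 0.022 -0.006 -6 -37 2.9" --pt "0.0108 0.0235 -0.0062 -6.19 -38.66 3" --pt "0.0108 0.0235 -0.0062 -6.19 -38.66 3" --pt "0.0108 0.0235 -0.0062 -6.19 -38.66 3" --pt "0.0108 0.0235 -0.0062 -6.19 -38.66 3"

```text
clock: 8.25
tool_pos: [0.4726, -0.2739, 0.1946]
eef_rot: [0.988, 0.156, -0.0, -0.001]
contact_force: [0.4, 0.2, -1.5]
opening: 0.701
```

```bash
python3 -c "
from h import *
st()
go([.4735,-.2735,.195],down([.308,-.951])); print(np.round(r.get_state()['q'],2))"
```

```text
t 8.25 pos [ 0.4726 -0.2739  0.1946] q [ 9.878e-01  1.555e-01 -1.000e-04 -5.000e-04] F [ 0.44  0.22 -1.54] M [ 0.03  0.01 -0.04] open 0.701
CMD [0.001, -0.0001, -0.0004] [-0.06, 0.0, -0.05]
[ 0.98  0.81 -0.96  1.83  0.81  0.95 -1.61]
```

Request:
carry_out --pt "0 0 0.02 0 0 0" --pt "0 0 0.045 0 0 0" --pt "0 0 0.07 0 0 0" --pt "0 0 0.095 0 0 0" --pt "0 0 0.12 0 0 0" --pt "0 0 0.138 0 0 0" --pt "0 0 0.148 0 0 0" --pt "0 0 0.154 0 0 0" --pt "0 0 0.156 0 0 0" --pt "0 0 0.1575 0 0 0" --pt "0 0 0.158 0 0 0" --pt "0 0 0.158 0 0 0"

```text
clock: 9.45
tool_pos: [0.4737, -0.2737, 0.0374]
eef_rot: [0.988, 0.156, 0.0, -0.0]
contact_force: [-0.1, 0.5, -2.0]
opening: 0.702
```

```bash
python3 -c "
from h import *
st()"
```

```text
t 9.45 pos [ 0.4737 -0.2737  0.0374] q [ 9.878e-01  1.558e-01  5.000e-04 -0.000e+00] F [-0.06  0.5  -2.01] M [ 0.02  0.03 -0.04] open 0.702
```

Not yet touching (full weight still in hand); a millimetre more until contact.

Request:
carry_out --pt "0 0 0.0005 0 0 0" --pt "0 0 0.001 0 0 0" --pt "0 0 0.0015 0 0 0" --pt "0 0 0.0015 0 0 0"

```text
clock: 9.85
tool_pos: [0.4738, -0.2736, 0.0366]
eef_rot: [0.988, 0.156, 0.0, 0.0]
contact_force: [-1.7, -0.1, 9.0]
opening: 0.705
```

Contact. Releasing, then rising.

Request:
carry_out --pt "0 0 -0.001 0 0 0" --pt "0 0 -0.001 0 0 0" --pt "0 0 -0.001 0 0 0" --pt "0 0 -0.001 0 0 0" --pt "0 0 -0.001 0 0 0" --pt "0 0 -0.001 0 0 0" --fingers 0

```text
clock: 10.45
tool_pos: [0.4734, -0.2735, 0.0362]
eef_rot: [0.988, 0.156, 0.0, -0.0]
contact_force: [0.5, 0.6, -0.8]
opening: 0.995
```

Request:
carry_out --pt "0 0 -0.005 0 0 0" --pt "0 0 -0.02 0 0 0" --pt "0 0 -0.045 0 0 0" --pt "0 0 -0.075 0 0 0" --pt "0 0 -0.105 0 0 0" --pt "0 0 -0.135 0 0 0" --pt "0 0 -0.16 0 0 0" --pt "0 0 -0.175 0 0 0" --pt "0 0 -0.18 0 0 0" --pt "0 0 -0.18 0 0 0"

```text
clock: 11.45
tool_pos: [0.4733, -0.2738, 0.2164]
eef_rot: [0.988, 0.156, 0.0, -0.0]
contact_force: [0.6, -0.2, -0.3]
opening: 1.001
```

```bash
python3 wr.py w3.png .4735,-.2735,.031,.088 .4725,-.2735,.065,.003
python3 - <<'E'
from h import *
# pan yaw from places
a=np.array([.547,.263])-np.array([.545,-.016])
from math import *
p=r.snapshot('side')
print([(np.round(d['xyz'],3).tolist(),round(d['p'],2)) for d in r.spot_point(p,'pot')])
# pan orientation: left edge pts via top image (132,257)-(335,273) bottom ; top (147,171)-(338,185)
p=r.snapshot('top'); K=np.array(p['intrinsics']);E=np.array(p['extrinsics'])
def ray(u,v,z):
    m=cv2.undistortPoints(np.array([[[u,v]]],float),K,np.array([p['k1'],0,0,0]))[0,0]
    d=E[:3,:3]@[*m,1]; o=E[:3,3]; return o+d*(z-o[2])/d[2]
pts=[ray(*q,.022) for q in((129,257),(332,273),(145,171),(339,185))]; print(np.round(pts,3))
e=pts[0]-pts[1];f=pts[2]-pts[3];print([degrees(atan2(-v[0],v[1])) for v in(e,f)])
E
```

```text
t 11.45 pos [ 0.4733 -0.2738  0.2164] q [ 9.878e-01  1.557e-01  1.000e-04 -1.000e-04] F [ 0.56 -0.23 -0.26] M [-0.06  0.02 -0.  ] open 1.001
[[ 0.306 -0.906 -0.293  0.548]
 [-0.952 -0.292 -0.092 -0.249]
 [-0.002  0.307 -0.952  0.363]]
[([0.477, -0.276, 0.005], 0.64)]
[[ 0.45   0.337  0.022]
 [ 0.448 -0.089  0.022]
 [ 0.64   0.337  0.022]
 [ 0.638 -0.093  0.022]]
[-0.1702974901777249, -0.1886627887889439]
```

View pics/w3.png

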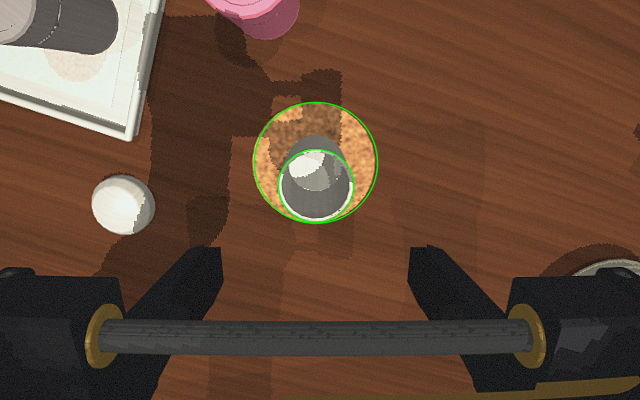

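Pot stands upright, centred on the mat within ~1 mm (mouth at px 316,185). On to the left tin.

```bash
python3 -c "
from h import *
go([.547,.263,.216],down([.94,-.342]))"
```

```text
CMD [0.2359, -0.4876, -0.0003] [-0.15, 0.03, -52.07]
```

Request:
carry_out --pt "0.01 -0.02 0 0 0 -3" --pt "0.03 -0.06 0 0 0 -7" --pt "0.05 -0.1 0 0 0 -12" --pt "0.07 -0.145 0 0 0 -16" --pt "0.09 -0.19 0 0 0 -20" --pt "0.11 -0.23 0 0 0 -25" --pt "0.13 -0.27 0 0 0 -29" --pt "0.15 -0.31 0 0 0 -34" --pt "0.17 -0.35 0 0 0 -38" --pt "0.19 -0.39 0 0 0 -42" --pt "0.21 -0.43 0 0 0 -47" --pt "0.225 -0.46 0 0 0 -50"

```text
clock: 12.85
tool_pos: [0.5443, 0.238, 0.2164]
eef_rot: [0.827, 0.562, 0.0, -0.001]
contact_force: [0.6, -0.6, 0.6]
opening: 1.002
```

```bash
python3 wr.py w4.png .547,.263,.033,.114 .547,.130,.033,.114;python3 -c "
from h import *
go([.547,.263,.216],down([.94,-.342])); print(np.round(r.get_state()['q'],2))"
```

```text
t 12.85 pos [0.5443 0.238  0.2164] q [ 8.270e-01  5.622e-01  4.000e-04 -1.500e-03] F [ 0.62 -0.55  0.56] M [-0.07 -0.06  0.  ] open 1.002
[[ 0.929 -0.351 -0.115  0.573]
 [-0.369 -0.886 -0.281  0.312]
 [-0.003  0.304 -0.953  0.363]]
CMD [0.0185, -0.0037, 0.0014] [-0.22, -0.53, -1.22]
[ 0.06  0.89 -1.1   1.66  0.86  1.14 -1.64]
```

View pics/w4.png

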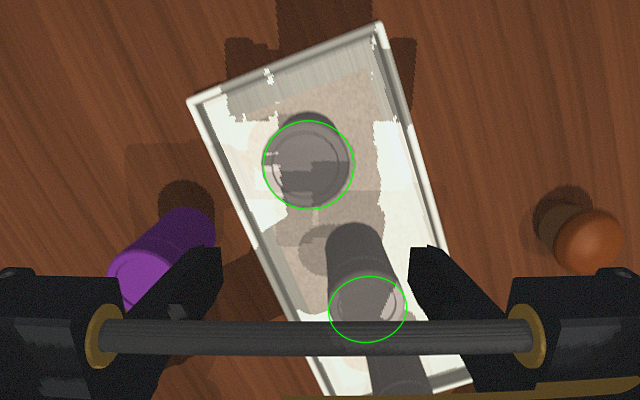

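Wrist view confirms: left tin top at px (307,165), middle at (367,310), on the model circles.

Request:
carry_out --pt "0.01 -0.002 0 0 0 -1" --pt "0.0185 -0.0037 0.001 0 0 -1.2" --pt "0.0185 -0.0037 0.02 0 0 -1.2" --pt "0.0185 -0.0037 0.05 0 0 -1.2" --pt "0.0185 -0.0037 0.08 0 0 -1.2" --pt "0.0185 -0.0037 0.11 0 0 -1.2" --pt "0.0185 -0.0037 0.135 0 0 -1.2" --pt "0.0185 -0.0037 0.15 0 0 -1.2" --pt "0.0185 -0.0037 0.157 0 0 -1.2" --pt "0.0185 -0.0037 0.157 0 0 -1.2" --pt "0.0185 -0.0037 0.157 0 0 -1.2"

```text
clock: 14.0
tool_pos: [0.5499, 0.2523, 0.0605]
eef_rot: [0.824, 0.567, 0.001, -0.0]
contact_force: [-1.0, 0.6, 0.6]
opening: 1.003
```

```bash
python3 -c "
from h import *
st();go([.547,.263,.060],down([.94,-.342])); p=r.snapshot('top'); cv2.imwrite('pics/t5.png',p['img'])"
```

```text
t 14.0 pos [0.5499 0.2523 0.0605] q [ 8.236e-01  5.672e-01  1.000e-03 -4.000e-04] F [-0.96  0.57  0.62] M [ 0.01 -0.07  0.  ] open 1.003
CMD [0.009, -0.0065, 0.0005] [0.03, -0.11, -0.9]
```

View pics/t5.png

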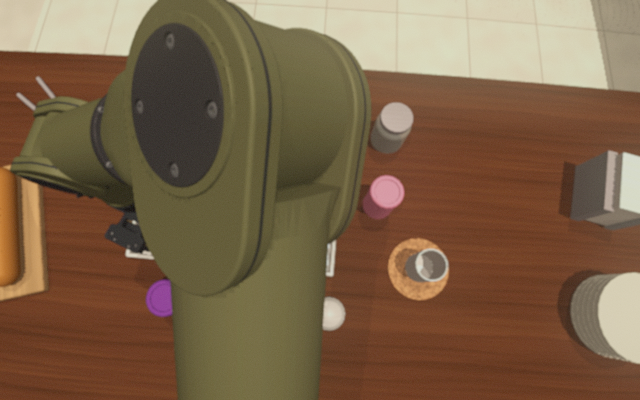

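The wrist was 11 mm off because it was measured still in motion; correcting before closing.

Request:
carry_out --pt "0.0045 -0.003 0 0 0 -0.5" --pt "0.009 -0.0065 0 0 0 -0.9" --pt "0.009 -0.0065 0 0 0 -0.9" --pt "0.009 -0.0065 0 0 0 -0.9"

```text
clock: 14.45
tool_pos: [0.5465, 0.2631, 0.0599]
eef_rot: [0.819, 0.574, 0.0, -0.0]
contact_force: [-0.3, 0.1, -0.2]
opening: 1.001
```

Request:
carry_out --pt "0 0 0 0 0 0" --pt "0 0 0 0 0 0" --pt "0 0 0 0 0 0" --pt "0 0 0 0 0 0" --pt "0 0 0 0 0 0" --pt "0 0 0 0 0 0" --pt "0 0 0 0 0 0" --pt "0 0 0 0 0 0" --fingers 255 --grip_force 35

```text
clock: 15.25
tool_pos: [0.5466, 0.2625, 0.0596]
eef_rot: [0.819, 0.574, 0.0, -0.0]
contact_force: [-1.3, 0.0, -0.2]
opening: 0.744
```

Request:
carry_out --pt "0 0 -0.005 0 0 0" --pt "0 0 -0.015 0 0 0" --pt "0 0 -0.03 0 0 0" --pt "0 0 -0.04 0 0 0" --pt "0 0 -0.045 0 0 0" --pt "0 0 -0.045 0 0 0" --pt "0 0 -0.045 0 0 0" --pt "0 0 -0.045 0 0 0" --pt "0 0 -0.045 0 0 0" --pt "0 0 -0.045 0 0 0" --pt "0 0 -0.045 0 0 0" --pt "0 0 -0.045 0 0 0"

```text
clock: 16.45
tool_pos: [0.5465, 0.2626, 0.1046]
eef_rot: [0.819, 0.574, 0.0, -0.0]
contact_force: [0.1, 0.6, -0.7]
opening: 0.742
```

```bash
cat > heft.py <<'E'
from h import *
import sys
F=[];
p=None
for i in range(5):
    F.append(r.get_state()['contact_force']); p=r.snapshot('side')
st(); F=np.array(F); print('Fmean',F.mean(0).round(2),'sd',F.std(0).round(2))
cv2.imwrite('pics/'+sys.argv[1],p['img'])
E
python3 heft.py h1.png
```

```text
t 16.7 pos [0.5466 0.2626 0.1047] q [ 8.190e-01  5.738e-01  2.000e-04 -2.000e-04] F [-0.56 -0.93 -1.47] M [-0.03 -0.05 -0.01] open 0.742
Fmean [-0.31 -0.04 -1.12] sd [0.57 0.68 0.24]
```

View pics/h1.png

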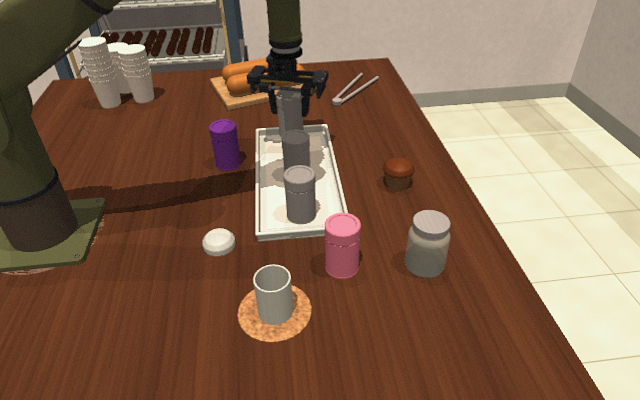

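Left tin is lifted and weighs ~1.1 N: light. Setting back.

Request:
carry_out --pt "0 0 0.01 0 0 0" --pt "0 0 0.02 0 0 0" --pt "0 0 0.03 0 0 0" --pt "0 0 0.038 0 0 0" --pt "0 0 0.042 0 0 0" --pt "0 0 0.044 0 0 0" --pt "0 0 0.045 0 0 0" --pt "0 0 0.0455 0 0 0" --pt "0 0 0.0455 0 0 0" --pt "0 0 0.0455 0 0 0"

```text
clock: 17.7
tool_pos: [0.5466, 0.2629, 0.0596]
eef_rot: [0.819, 0.574, 0.0, -0.0]
contact_force: [-1.2, -0.2, 1.0]
opening: 0.74
```

Request:
carry_out --pt "0 0 0.0005 0 0 0" --pt "0 0 0.0005 0 0 0" --pt "0 0 0.0005 0 0 0"

```text
clock: 18.0
tool_pos: [0.5466, 0.2629, 0.0596]
eef_rot: [0.819, 0.574, 0.001, -0.0]
contact_force: [-2.8, -1.7, 4.9]
opening: 0.74
```

Request:
carry_out --pt "0 0 0 0 0 0" --pt "0 0 0 0 0 0" --pt "0 0 0 0 0 0" --pt "0 0 0 0 0 0" --pt "0 0 0 0 0 0" --pt "0 0 0 0 0 0" --fingers 0

```text
clock: 18.6
tool_pos: [0.5466, 0.2627, 0.0586]
eef_rot: [0.819, 0.574, 0.0, -0.0]
contact_force: [0.7, -0.7, -0.3]
opening: 0.998
```

Request:
carry_out --pt "0 0 -0.01 0 0 0" --pt "0 0 -0.03 0 0 0" --pt "0 0 -0.06 0 0 0" --pt "0 0 -0.09 0 0 0" --pt "0 0 -0.12 0 0 0" --pt "0 0 -0.14 0 0 0" --pt "0 0 -0.15 0 0 0" --pt "0 0 -0.15 0 0 0" --pt "0 0 -0.15 0 0 0"

```text
clock: 19.5
tool_pos: [0.5463, 0.2618, 0.2076]
eef_rot: [0.819, 0.574, -0.001, 0.0]
contact_force: [0.1, -0.6, 0.0]
opening: 1.0
```

```bash
python3 wr.py w6.png .547,.263,.033,.114 .547,.130,.033,.114;python3 -c "
from h import *
go([.547,.130,.21],down([.94,-.342]))"
```

```text
t 19.5 pos [0.5463 0.2618 0.2076] q [ 8.191e-01  5.737e-01 -7.000e-04  1.000e-04] F [ 0.1  -0.65  0.04] M [-0.01 -0.05 -0.03] open 1.0
[[ 0.939 -0.326 -0.107  0.573]
 [-0.343 -0.894 -0.288  0.337]
 [-0.002  0.307 -0.952  0.354]]
CMD [-0.1235, 0.0458, -0.0026] [-0.07, 0.1, 0.01]
```

View pics/w6.png

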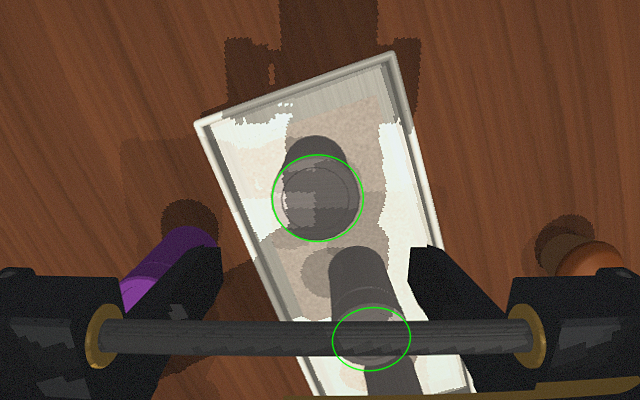

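Left tin stands back in place. To the middle tin.

Request:
carry_out --pt "-0.02 0.007 0 0 0 0" --pt "-0.05 0.018 0 0 0 0" --pt "-0.08 0.03 0 0 0 0" --pt "-0.11 0.041 0 0 0 0" --pt "-0.1235 0.0458 0 0 0 0" --pt "-0.1235 0.0458 0 0 0 0" --pt "-0.1235 0.0458 0 0 0 0" --pt "-0.1235 0.0458 0 0 0 0"

```text
clock: 20.35
tool_pos: [0.5472, 0.1332, 0.2088]
eef_rot: [0.818, 0.575, 0.001, -0.001]
contact_force: [-0.2, 0.1, 0.6]
opening: 0.999
```

```bash
python3 wr.py w7.png .547,.263,.033,.114 .547,.130,.033,.114;python3 -c "
from h import *
go([.547,.130,.06],down([.94,-.342]))"
```

```text
t 20.35 pos [0.5472 0.1332 0.2088] q [ 8.183e-01  5.748e-01  8.000e-04 -1.000e-03] F [-0.21  0.05  0.59] M [-0.08 -0.01  0.01] open 0.999
[[ 0.94  -0.324 -0.105  0.573]
 [-0.34  -0.896 -0.285  0.208]
 [-0.002  0.303 -0.953  0.356]]
CMD [-0.0032, 0.0009, 0.1488] [-0.03, -0.12, 0.18]
```

View pics/w7.png

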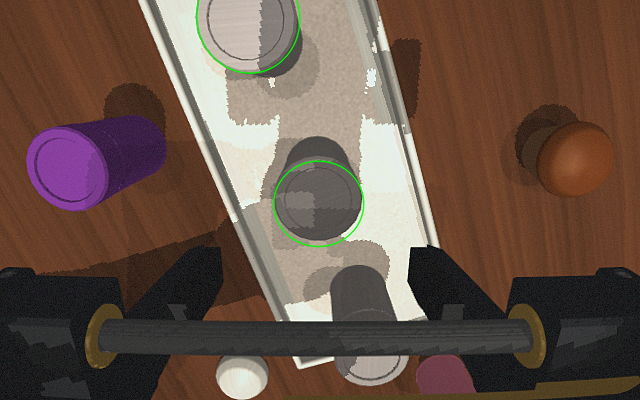

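Request:
carry_out --pt "0 0 0.02 0 0 0" --pt "0 0 0.05 0 0 0" --pt "0 0 0.08 0 0 0" --pt "0 0 0.11 0 0 0" --pt "0 0 0.135 0 0 0" --pt "0 0 0.146 0 0 0" --pt "0 0 0.149 0 0 0" --pt "0 0 0.149 0 0 0" --pt "0 0 0.149 0 0 0"

```text
clock: 21.3
tool_pos: [0.5481, 0.1317, 0.0608]
eef_rot: [0.819, 0.574, 0.001, -0.0]
contact_force: [-0.1, 0.6, 0.9]
opening: 1.0
```

Request:
carry_out --pt "0 0 0 0 0 0" --pt "0 0 0 0 0 0" --pt "0 0 0 0 0 0" --pt "0 0 0 0 0 0" --pt "0 0 0 0 0 0" --pt "0 0 0 0 0 0" --pt "0 0 0 0 0 0" --pt "0 0 0 0 0 0" --fingers 255 --grip_force 35

```text
clock: 22.1
tool_pos: [0.548, 0.1308, 0.0601]
eef_rot: [0.819, 0.574, 0.001, 0.0]
contact_force: [1.7, -1.7, 4.8]
opening: 0.743
```

Request:
carry_out --pt "0 0 -0.005 0 0 0" --pt "0 0 -0.015 0 0 0" --pt "0 0 -0.03 0 0 0" --pt "0 0 -0.04 0 0 0" --pt "0 0 -0.045 0 0 0" --pt "0 0 -0.045 0 0 0" --pt "0 0 -0.045 0 0 0" --pt "0 0 -0.045 0 0 0" --pt "0 0 -0.045 0 0 0" --pt "0 0 -0.045 0 0 0" --pt "0 0 -0.045 0 0 0"

```text
clock: 23.2
tool_pos: [0.5473, 0.1309, 0.1044]
eef_rot: [0.819, 0.574, 0.0, -0.0]
contact_force: [0.1, -0.0, -4.1]
opening: 0.74
```

```bash
python3 heft.py h2.png
```

```text
t 23.45 pos [0.5474 0.1309 0.1046] q [ 8.190e-01  5.738e-01  2.000e-04 -2.000e-04] F [ 0.24 -0.97 -3.95] M [-0.03 -0.04 -0.01] open 0.74
Fmean [-0.31  0.28 -4.14] sd [0.28 0.59 0.23]
```

View pics/h2.png

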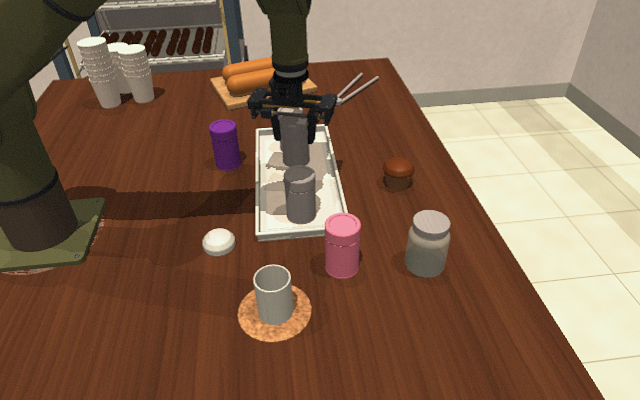

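Middle tin pulls 4.1 N (≈0.42 kg): the full one. Setting it back; the right one still has to be hefted.

Request:
carry_out --pt "0 0 0.01 0 0 0" --pt "0 0 0.02 0 0 0" --pt "0 0 0.03 0 0 0" --pt "0 0 0.038 0 0 0" --pt "0 0 0.042 0 0 0" --pt "0 0 0.044 0 0 0" --pt "0 0 0.045 0 0 0" --pt "0 0 0.0455 0 0 0" --pt "0 0 0.0455 0 0 0" --pt "0 0 0.0455 0 0 0"

```text
clock: 24.45
tool_pos: [0.5471, 0.1309, 0.0601]
eef_rot: [0.819, 0.574, 0.0, 0.0]
contact_force: [-2.9, -3.4, 6.2]
opening: 0.741
```

Request:
carry_out --pt "0 0 0 0 0 0" --pt "0 0 0 0 0 0" --pt "0 0 0 0 0 0" --pt "0 0 0 0 0 0" --pt "0 0 0 0 0 0" --pt "0 0 0 0 0 0" --fingers 0

```text
clock: 25.05
tool_pos: [0.5475, 0.131, 0.0591]
eef_rot: [0.819, 0.574, 0.0, -0.0]
contact_force: [0.5, -0.3, -0.4]
opening: 1.002
```

Request:
carry_out --pt "0 0 -0.01 0 0 0" --pt "0 0 -0.03 0 0 0" --pt "0 0 -0.06 0 0 0" --pt "0 0 -0.09 0 0 0" --pt "0 0 -0.12 0 0 0" --pt "0 0 -0.14 0 0 0" --pt "0 0 -0.15 0 0 0" --pt "0 0 -0.15 0 0 0" --pt "0 0 -0.15 0 0 0"

```text
clock: 25.95
tool_pos: [0.5471, 0.1303, 0.2084]
eef_rot: [0.819, 0.574, -0.0, -0.0]
contact_force: [0.4, 0.7, 0.4]
opening: 0.999
```

```bash
python3 -c "
from h import *
st();go([.544,-.016,.21],down([.94,-.342]))"
```

```text
t 25.95 pos [0.5471 0.1303 0.2084] q [ 8.190e-01  5.737e-01 -5.000e-04 -1.000e-04] F [0.38 0.72 0.36] M [-0.02 -0.08  0.04] open 0.999
CMD [-0.1386, 0.0471, -0.0015] [-0.04, 0.04, 0.02]
```

Request:
carry_out --pt "-0.02 0.007 0 0 0 0" --pt "-0.05 0.017 0 0 0 0" --pt "-0.08 0.027 0 0 0 0" --pt "-0.11 0.037 0 0 0 0" --pt "-0.13 0.044 0 0 0 0" --pt "-0.1386 0.0471 0 0 0 0" --pt "-0.1386 0.0471 0 0 0 0" --pt "-0.1386 0.0471 0 0 0 0" --pt "-0.1386 0.0471 0 0 0 0" --pt "-0.1386 0.0471 0 0 0 0"

```text
clock: 26.95
tool_pos: [0.5444, -0.0141, 0.2091]
eef_rot: [0.818, 0.575, 0.0, -0.0]
contact_force: [-0.4, 0.5, -0.5]
opening: 0.997
```

```bash
python3 wr.py w8.png .544,-.016,.033,.114 .547,.130,.033,.114;python3 -c "
from h import *
go([.544,-.016,.06],down([.94,-.342]))"
```

```text
t 26.95 pos [ 0.5444 -0.0141  0.2091] q [ 8.184e-01  5.747e-01  5.000e-04 -4.000e-04] F [-0.35  0.5  -0.49] M [-0.02 -0.09  0.01] open 0.997
[[ 0.94  -0.324 -0.105  0.57 ]
 [-0.341 -0.896 -0.286  0.061]
 [-0.001  0.304 -0.953  0.356]]
CMD [-0.0018, 0.0002, 0.1491] [-0.0, -0.06, 0.13]
```

View pics/w8.png

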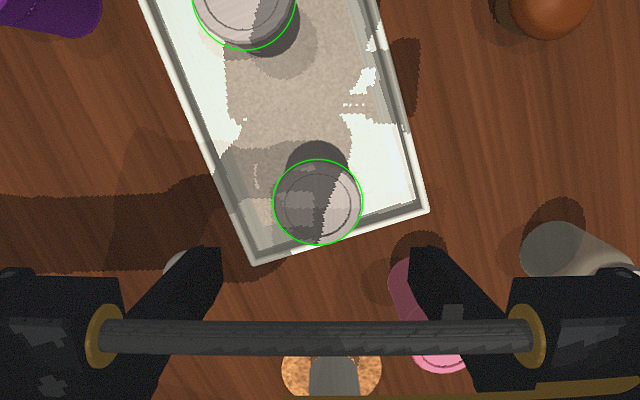

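Right tin lid at px (317,202) matches the model. Descend, grip, lift.

Request:
carry_out --pt "0 0 0.02 0 0 0" --pt "0 0 0.05 0 0 0" --pt "0 0 0.08 0 0 0" --pt "0 0 0.11 0 0 0" --pt "0 0 0.135 0 0 0" --pt "0 0 0.146 0 0 0" --pt "0 0 0.149 0 0 0" --pt "0 0 0.149 0 0 0" --pt "0 0 0.149 0 0 0"

```text
clock: 27.9
tool_pos: [0.5452, -0.015, 0.0612]
eef_rot: [0.819, 0.574, 0.001, 0.0]
contact_force: [-0.0, -0.5, -0.5]
opening: 0.999
```

Request:
carry_out --pt "0 0 0 0 0 0" --pt "0 0 0 0 0 0" --pt "0 0 0 0 0 0" --pt "0 0 0 0 0 0" --pt "0 0 0 0 0 0" --pt "0 0 0 0 0 0" --pt "0 0 0 0 0 0" --pt "0 0 0 0 0 0" --fingers 255 --grip_force 35

```text
clock: 28.7
tool_pos: [0.5449, -0.0155, 0.0605]
eef_rot: [0.819, 0.574, 0.001, 0.0]
contact_force: [1.0, -0.1, 5.9]
opening: 0.742
```

Request:
carry_out --pt "0 0 -0.005 0 0 0" --pt "0 0 -0.015 0 0 0" --pt "0 0 -0.03 0 0 0" --pt "0 0 -0.04 0 0 0" --pt "0 0 -0.045 0 0 0" --pt "0 0 -0.045 0 0 0" --pt "0 0 -0.045 0 0 0" --pt "0 0 -0.045 0 0 0" --pt "0 0 -0.045 0 0 0" --pt "0 0 -0.045 0 0 0" --pt "0 0 -0.045 0 0 0"

```text
clock: 29.8
tool_pos: [0.5443, -0.0154, 0.1048]
eef_rot: [0.819, 0.574, 0.0, -0.0]
contact_force: [-0.5, -0.2, -1.7]
opening: 0.74
```

```bash
python3 heft.py h3.png
```

```text
t 30.05 pos [ 0.5444 -0.0155  0.105 ] q [ 8.190e-01  5.738e-01  2.000e-04 -2.000e-04] F [ 1.06  0.15 -1.61] M [-0.05 -0.06 -0.01] open 0.741
Fmean [ 0.27  0.28 -1.68] sd [0.65 0.54 0.34]
```

View pics/h3.png

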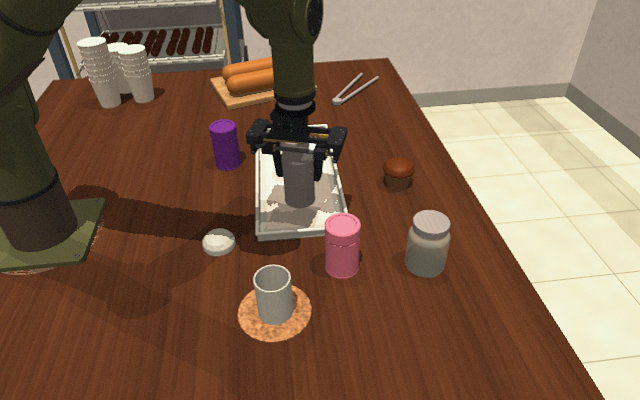

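Right tin ~1.7 N: light. Set it back; the middle one (4.1 N) is the heaviest.

Request:
carry_out --pt "0 0 0.01 0 0 0" --pt "0 0 0.02 0 0 0" --pt "0 0 0.03 0 0 0" --pt "0 0 0.038 0 0 0" --pt "0 0 0.042 0 0 0" --pt "0 0 0.044 0 0 0" --pt "0 0 0.045 0 0 0" --pt "0 0 0.0455 0 0 0" --pt "0 0 0.0455 0 0 0" --pt "0 0 0.0455 0 0 0"

```text
clock: 31.05
tool_pos: [0.544, -0.0154, 0.0605]
eef_rot: [0.819, 0.574, -0.0, 0.0]
contact_force: [-2.9, -2.0, 5.6]
opening: 0.743
```

Request:
carry_out --pt "0 0 0 0 0 0" --pt "0 0 0 0 0 0" --pt "0 0 0 0 0 0" --pt "0 0 0 0 0 0" --pt "0 0 0 0 0 0" --pt "0 0 0 0 0 0" --fingers 0

```text
clock: 31.65
tool_pos: [0.5444, -0.0154, 0.0594]
eef_rot: [0.819, 0.574, 0.0, -0.0]
contact_force: [-0.8, -0.6, 0.4]
opening: 0.998
```

Request:
carry_out --pt "0 0 -0.01 0 0 0" --pt "0 0 -0.03 0 0 0" --pt "0 0 -0.06 0 0 0" --pt "0 0 -0.09 0 0 0" --pt "0 0 -0.12 0 0 0" --pt "0 0 -0.14 0 0 0" --pt "0 0 -0.15 0 0 0" --pt "0 0 -0.15 0 0 0" --pt "0 0 -0.15 0 0 0"

```text
clock: 32.55
tool_pos: [0.5439, -0.0159, 0.2088]
eef_rot: [0.819, 0.574, -0.0, -0.0]
contact_force: [-0.1, -0.6, -0.0]
opening: 0.999
```

```bash
python3 -c "
from h import *
st();go([.547,.131,.21],down([.94,-.342]))"
```

```text
t 32.55 pos [ 0.5439 -0.0159  0.2088] q [ 8.190e-01  5.737e-01 -4.000e-04 -3.000e-04] F [-0.09 -0.56 -0.04] M [-0.06 -0.05  0.01] open 0.999
CMD [0.1391, -0.0473, -0.0012] [-0.05, 0.02, 0.02]
```

Request:
carry_out --pt "0.02 -0.007 0 0 0 0" --pt "0.05 -0.017 0 0 0 0" --pt "0.08 -0.027 0 0 0 0" --pt "0.11 -0.037 0 0 0 0" --pt "0.13 -0.044 0 0 0 0" --pt "0.139 -0.0473 0 0 0 0" --pt "0.139 -0.0473 0 0 0 0" --pt "0.139 -0.0473 0 0 0 0" --pt "0.139 -0.0473 0 0 0 0" --pt "0.139 -0.0473 0 0 0 0"

```text
clock: 33.55
tool_pos: [0.5475, 0.1298, 0.2093]
eef_rot: [0.82, 0.573, -0.0, 0.0]
contact_force: [0.3, 0.3, -0.6]
opening: 1.003
```

```bash
python3 wr.py w9.png .5475,.131,.033,.114;python3 -c "
from h import *
go([.547,.131,.06],down([.94,-.342]))"
```

```text
t 33.55 pos [0.5475 0.1298 0.2093] q [ 8.196e-01  5.730e-01 -2.000e-04  1.000e-04] F [ 0.34  0.28 -0.63] M [-0.04 -0.09 -0.02] open 1.003
[[ 0.939 -0.328 -0.107  0.574]
 [-0.345 -0.894 -0.287  0.205]
 [-0.001  0.306 -0.952  0.356]]
CMD [0.0007, -0.0008, 0.1494] [-0.01, 0.0, -0.07]
```

View pics/w9.png

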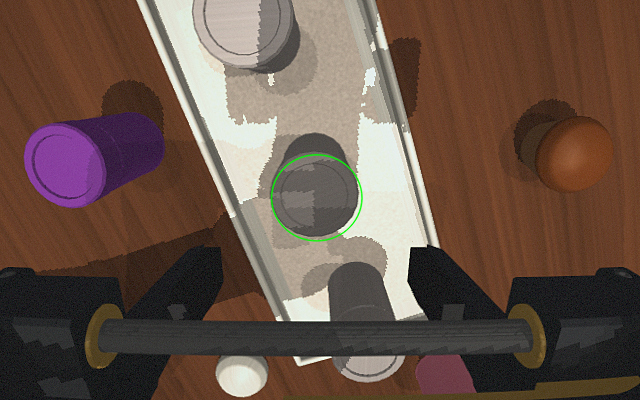

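Request:
carry_out --pt "0 0 0.02 0 0 0" --pt "0 0 0.05 0 0 0" --pt "0 0 0.08 0 0 0" --pt "0 0 0.11 0 0 0" --pt "0 0 0.135 0 0 0" --pt "0 0 0.146 0 0 0" --pt "0 0 0.149 0 0 0" --pt "0 0 0.149 0 0 0" --pt "0 0 0.149 0 0 0"

```text
clock: 34.5
tool_pos: [0.5482, 0.1318, 0.0618]
eef_rot: [0.819, 0.574, 0.001, -0.0]
contact_force: [-0.3, -0.0, 0.0]
opening: 0.997
```

Request:
carry_out --pt "0 0 0 0 0 0" --pt "0 0 0 0 0 0" --pt "0 0 0 0 0 0" --pt "0 0 0 0 0 0" --pt "0 0 0 0 0 0" --pt "0 0 0 0 0 0" --pt "0 0 0 0 0 0" --pt "0 0 0 0 0 0" --fingers 255 --grip_force 45

```text
clock: 35.3
tool_pos: [0.5475, 0.1315, 0.061]
eef_rot: [0.819, 0.574, 0.0, -0.0]
contact_force: [-1.4, -0.6, 5.7]
opening: 0.742
```

Request:
carry_out --pt "0 0 -0.005 0 0 0" --pt "0 0 -0.015 0 0 0" --pt "0 0 -0.035 0 0 0" --pt "0 0 -0.06 0 0 0" --pt "0 0 -0.085 0 0 0" --pt "0 0 -0.11 0 0 0" --pt "0 0 -0.135 0 0 0" --pt "0 0 -0.15 0 0 0" --pt "0 0 -0.158 0 0 0" --pt "0 0 -0.161 0 0 0" --pt "0 0 -0.161 0 0 0" --pt "0 0 -0.161 0 0 0"

```text
clock: 36.5
tool_pos: [0.5469, 0.1308, 0.2205]
eef_rot: [0.819, 0.574, -0.001, -0.0]
contact_force: [0.2, -0.8, -4.9]
opening: 0.747
```

```bash
python3 heft.py h4.png; python3 -c "
from h import *
go([.4735,-.2735,.221],down([.308,-.951]));go([.4735,-.2735,.221],down([.7,-.7]))"
```

```text
t 36.75 pos [0.5472 0.1312 0.2211] q [ 8.190e-01  5.738e-01 -2.000e-04 -4.000e-04] F [ 0.42  0.1  -3.8 ] M [-0.02 -0.04 -0.01] open 0.741
Fmean [ 0.11 -0.17 -4.05] sd [0.13 0.71 0.5 ]
CMD [-0.4055, 0.069, -0.0] [-0.05, 0.02, 52.09]
CMD [-0.4055, 0.069, -0.0] [-0.05, 0.01, 25.03]
```

Request:
carry_out --pt "-0.01 0.002 0 0 0 1" --pt "-0.03 0.005 0 0 0 4" --pt "-0.055 0.009 0 0 0 7" --pt "-0.085 0.014 0 0 0 11" --pt "-0.115 0.02 0 0 0 15" --pt "-0.145 0.025 0 0 0 19" --pt "-0.175 0.03 0 0 0 22" --pt "-0.205 0.035 0 0 0 26" --pt "-0.235 0.04 0 0 0 30" --pt "-0.26 0.044 0 0 0 33" --pt "-0.28 0.048 0 0 0 36" --pt "-0.285 0.049 0 0 0 37"

```text
clock: 37.95
tool_pos: [0.4948, -0.1571, 0.2209]
eef_rot: [0.96, 0.281, -0.001, 0.001]
contact_force: [0.2, 0.0, -4.2]
opening: 0.742
```

Request:
carry_out --pt "0 0 0 0 0 0" --pt "0 0 0 0 0 0" --pt "0 0 0 0 0 0" --pt "0 0 0 0 0 0"

```text
clock: 38.35
tool_pos: [0.4964, -0.1521, 0.2216]
eef_rot: [0.958, 0.285, 0.0, -0.0]
contact_force: [0.2, 1.3, -4.2]
opening: 0.743
```

```bash
python3 -c "
from h import *
st();go([.4735,-.2735,.221],down([.308,-.951]))"
```

```text
t 38.35 pos [ 0.4964 -0.1521  0.2216] q [ 9.584e-01  2.854e-01  4.000e-04 -4.000e-04] F [ 0.17  1.33 -4.18] M [-0.01 -0.03 -0.02] open 0.743
CMD [-0.0855, 0.0891, 0.0004] [-0.04, -0.05, 15.21]
```

Request:
carry_out --pt "-0.007 0.007 0 0 0 1" --pt "-0.02 0.021 0 0 0 4" --pt "-0.036 0.037 0 0 0 7" --pt "-0.052 0.054 0 0 0 10" --pt "-0.068 0.071 0 0 0 12" --pt "-0.08 0.083 0 0 0 14" --pt "-0.0855 0.0891 0 0 0 15" --pt "-0.0855 0.0891 0 0 0 15" --pt "-0.0855 0.0891 0 0 0 15" --pt "-0.0855 0.0891 0 0 0 15" --pt "-0.0855 0.0891 0 0 0 15" --pt "-0.0855 0.0891 0 0 0 15"

```text
clock: 39.55
tool_pos: [0.4732, -0.2739, 0.2215]
eef_rot: [0.988, 0.157, 0.0, -0.0]
contact_force: [-0.4, -0.1, -4.3]
opening: 0.741
```

Run:
```python
from h import *
s=st()
for n in('side','top'):
    p=r.snapshot(n); im=p['img'].copy()
    for l in ('pot','tin_a'): print(n,l,[(np.round(d['xyz'],3).tolist(),round(d['p'],2)) for d in r.spot_point(p,l)])
    for t in((.547,.263),(.544,-.016)): draw(im,proj(p,circ(t,.033,.114))); draw(im,proj(p,circ(t,.033,.004)))
    t=s['tool_pos'][:2]; draw(im,proj(p,circ(t,.033,.165)),(255,0,0)); draw(im,proj(p,circ((.4735,-.2735),.031,.088)))
    cv2.imwrite(f'pics/f_{n}.png',im)
```

```text
t 39.55 pos [ 0.4732 -0.2739  0.2215] q [ 9.875e-01  1.574e-01  2.000e-04 -3.000e-04] F [-0.37 -0.07 -4.31] M [ 0.03  0.01 -0.02] open 0.741
side pot [([0.471, -0.274, 0.004], 0.71)]
side tin_a [([0.551, 0.262, 0.003], 0.96), ([0.609, -0.18, 0.002], 0.94), ([0.541, -0.02, 0.005], 0.85), ([0.382, 0.22, -0.003], 0.71), ([0.471, -0.274, 0.167], 0.7)]
top pot []
top tin_a [([0.543, 0.263, 0.004], 0.91), ([0.381, 0.223, 0.0], 0.9), ([0.54, -0.012, 0.005], 0.87), ([0.61, -0.184, 0.005], 0.76), ([0.771, -0.193, 0.001], 0.64), ([0.473, -0.274, -0.002], 0.4)]
```

View pics/f_side.png

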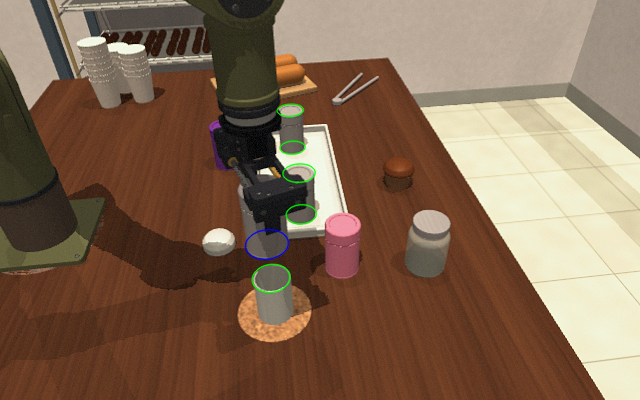

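View pics/f_top.png

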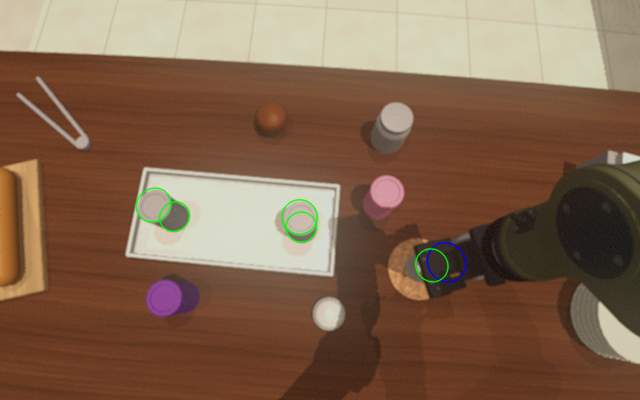

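The tin hangs upright over the pot (bottom at px 267,244, z ≈ 0.165). The light tins stand at (290,148) and (300,214), and the bystanders have not moved. Settling briefly, then handing in.

Request:
carry_out --pt "0 0 0 0 0 0" --pt "0 0 0 0 0 0" --pt "0 0 0 0 0 0" --pt "0 0 0 0 0 0"

```text
clock: 40.25
tool_pos: [0.4729, -0.2747, 0.2213]
eef_rot: [0.988, 0.157, 0.0, -0.0]
contact_force: [-0.2, 0.6, -4.2]
opening: 0.743
```

```bash
python3 -c "
from h import *
st(); print(r.finish_job())"
```

```text
t 40.25 pos [ 0.4729 -0.2747  0.2213] q [ 9.877e-01  1.566e-01  1.000e-04 -3.000e-04] F [-0.22  0.57 -4.17] M [-0.02  0.05  0.04] open 0.743
the job is handed in; nothing more can be done
None
```

I carried out the whole job and handed it in at 40.3 s on the robot's clock. The hand-in gives no verdict, so what follows are my own checks.

- **Pot:** I lifted it, tipped it and held it for more than 0.4 s. The arm stopped at about 39° (0.68 rad) instead of the commanded 45°, but that is inside the allowed band. I then set it back upright within about 1–2 mm of the mat's centre.
- **Weights:** The left tin pulled about 1.1 N, the middle about 4.1 N and the right about 1.7 N. The middle tin is the full one, at roughly 0.42 kg.
- **At the end:** The middle tin was held upright about 1 mm off the pot's axis, with its underside about 77 mm above the rim and a 45 N grip. Its weight still read 4.2 N and the gripper was steady.
- **Other things:** In the last side and top pictures, the two light tins stood in their places to within a few millimetres. The lid, muffin, jar and both look-alikes looked unmoved.
- **Did not go to plan:** On the first approach to the left tin the tool arrived 11 mm off, because I had read the pose while the arm was still moving. I corrected this before closing the fingers. The network did not find the pot in the last top picture, where the arm hid it, but the side picture confirmed it.

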